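Fit the hub spacer on the axle end and check it under the gauge

ROBOT

A 6-joint arm with a two-finger parallel gripper is mounted at the origin on the work surface. World frame = base frame: x ahead of the robot, y to its left, z up, the work surface at z = 0. Lengths are in m, angles in rad, forces in N, time in s.
With the tool pointing down it reaches from about 0.3 to 0.95 m from the base axis. Payload 3.1 kg.
Tool frame: the origin (TCP) lies at the very end of the fingers, on their centre line; the grasp point (between the pads) lies 19 mm behind it; z points along the fingers, y is the direction in which the jaws open and shut (so a half turn about z gives the same grasp; the last joint's range is limited). The gripper opens to 85 mm and grips with 20 to 120 N. Pads are 22 mm wide; open, the fingers measure 114 mm over their backs; the gripper's body (76 mm by 85 mm) begins 54 mm behind the grasp point. The pads swing forward as they close: fully open they stand 13 mm farther back than shut.
Start: joints at [1.233, 0.308, 1.634, -0, 1.2, -0.07], TCP at [0.165, 0.603, 0.231] pointing down, gripper open.
Joint ranges: [-3.06, 3.06], [-0.79, 1.96], [0.05, 2.63], [-1.19, 4.34], [0.05, 2.64], [-2.94, 2.94]. Speed limits (rad/s): [2.79, 2.79, 3.14, 3.14, 3.14, 3.14].

INTERFACE

Orientations are given as a unit quaternion [w, x, y, z].
In Python, from workcell import observe, camera, finish_job gives the robot as it stands.
- The arm moves only by the shell command python3 -m creep 'ROWS' [FORCE]. ROWS is JSON, a list of rows, each a list of 7 numbers: the closure, from 0 (fully open) to 1 (shut), then the shift along the tool's x, y, z in m, then the turn, a rotation vector about the tool's x, y, z in degrees. In form: [[claw, dx, dy, dz, ax, ay, az], ...]. A call has 1 to 12 rows; each row is the pose to reach, as a shift and turn from the pose commanded when the call began, along the tool's axes at that moment; what a row does not reach only later rows make up. A row lasts 1/8 s, in which the tool goes at most 62.5 mm and 10.7 degrees, less where a joint would pass 70% of its speed; a pose out of reach is approached as far as the arm can. A call with a gripper value outside its range is refused whole. The fingers move at their own pace and stop on an object; FORCE is the grip in N (left out, the last holds). Time passes only in rows, so rows that repeat a pose let the fingers close. It gives the time, the measured TCP pose, the force and the opening at its end, in the units of the state.
- observe(): the state, without advancing time (a new reading comes with each control period).
- camera(name): name is "side" or "top" or "wrist"; returns a dict with "frame" (480x640x3 uint8, blue, green, red), "depth" (480x640 float32, m along the optical axis (not along the pixel's ray), 0 where there is no reading), "camera_matrix" (3x3 intrinsics, pixels), "R" (3x3) and "t" (3): a world point X has camera coordinates R X + t. Camera axes: x right, y down, z forward; pixel columns grow to the right and rows downward; lengths in m; the calibration is good to about 2 mm. The wrist camera is an equidistant fisheye: a pixel r from the principal point sees the ray r / f radians off the axis. A picture is of the moment at which its call begins.
- finish_job(): hands the job in, once; it reports no verdict.
The state is a dict: "time_s": time; "joints": joint angles; "dq": joint speeds; "joint_efforts": joint torques, N m; "ee_pos": TCP position; "tool_rot": TCP orientation; "force": force on the tool from outside, world axes, zero at the start; "wrist_torque": the same for the moment, N m; "gripper_width": opening from 0.0 (shut) to 1.0 (fully open).
Only numpy, scipy, OpenCV 4.12 (cv2) and the standard library are available. Lean on these libraries where they do the work, as an engineer would, in place of code of your own. Each camera call takes 0.05 s, during which the arm holds its last target. There are 200 camera calls.

TASK

Slide the tallest of the three loose steel spacer sleeves over the upright axle end on the small slide, lowering it in the gripper until it sits fully home on the shoulder rather than letting it drop, and let go. Then move the slide along to its stop so that the axle is under the height gauge, press the gauge's button down until its foot bears on the spacer, hold it there for about a second without ramming it, and let it spring back up. Leave the slide at its stop and all the other things on the counter where they are.

Things in the scene. Friction and masses are not known exactly. Their poses are not given: they have to be found in the camera images.
- rig: Fixed grey rig, base plate 100 x 360 x 12 mm, long side along its own y (-200 to +160 mm); origin at counter level, z up. The slide runs along its own +y. Gauge axis at own x = 0, y = +100 mm. There an arm 26 mm wide, 112 to 136 mm above the counter, reaches over the slide from a dark column (26 x 30 mm) at own x = -80 mm.
- carriage (a joint): Travel of the slide along the rig's own +y, m: 0 at the loading end, 0.12 at the stop, where the axle is right under the gauge. It slides with about 3 N of friction plus damping of 12 N per m/s and stays where it is left. It starts somewhere in the first 30 mm.
- post_top (a point): Top of the slide's upright round handle post: dark steel, 18 mm diameter, rounded top 84 mm above the counter, standing on the slide's plate (plate top 23 mm above the counter), 85 mm from the axle's axis on the side away from the gauge (rig's own -y). Grip it across the slide direction, or push it.
- axle_seat (a point): Steel axle end standing upright on the slide: shoulder disc 48 mm diameter, 10 mm thick; shaft 20 mm diameter that rises 38 mm above the shoulder, its top 6 mm tapering to 12 mm diameter. This point is on the axis at the shoulder's top face (33 mm above the counter); z up along the shaft; x and y as the rig's.
- sleeve_tall: The tallest spacer: plain steel sleeve, 46 mm tall, 40 mm outside diameter, 23 mm bore right through, about 0.2 kg, standing upright on the counter. Origin at the centre of its underside, z up along the bore. Its place among the three spacers varies. Seated, it stands 8 mm higher than the shaft's top.
- sleeve_mid: The middle spacer, same diameters, 35 mm tall; origin as above. Leave it where it is.
- sleeve_short: The shortest spacer, same diameters, 24 mm tall; origin as above. Leave it where it is.
- gauge (a joint): Travel of the height gauge's plunger downward, m: 0 = up (rest), limit 0.024. Spring return: about 3.5 N to start it down, 150 N/m more as it goes. With the tallest spacer seated under it, the foot meets the spacer's top at about 0.016.
- gauge_button (a point): Centre of the top face of the gauge's round button, 30 mm diameter, 175 mm above the counter when up; press it straight down from above with the shut fingers. It moves with the plunger.
- plunger: The gauge's plunger: a stem 12 mm thick with the button on top and, on its lower end, the flat round foot, 34 mm diameter, 8 mm thick. Origin at the centre of the foot's underside, 95 mm above the counter when up.
- hitch_pin: Bystander: red steel hitch pin, 14 mm thick, 94 mm long, lying along its own x among the spacers; origin under its middle.
- brake_shoe: Bystander: cast aluminium crescent brake shoe about 125 mm long, 26 mm high, lying flat; origin near its middle, at counter level.
- mallet: Bystander: small green rubber mallet with wooden handle, 250 mm long along its own x, 48 mm high; origin on the counter under its handle, 100 mm from the head.
- ball_jar: Bystander: glass jar with steel cap, 56 mm diameter, 75 mm high; origin at its underside.
- spanner: Bystander: steel spanner lying flat; origin under its middle.
- loose_sprocket: Bystander: steel sprocket 92 mm across the teeth, 5 mm thick, lying flat; origin at its underside.
There are look-alikes about, which are no part of the job. What is shaped like the sleeve_tall but blue or purple is not meant.

How it is judged:
By the outcome, as a careful person would: the job done as asked, in the order asked, and still so for the second after the job is handed in, with the robot touching nothing.
It also fails if it takes over 72 s, if anything falls off the work surface, if the arm or the gripper's body presses on something with over 40 N, if the wrist force passes 120 N, or if a joint passes its speed limit or range.

## Working session

There is one attempt and no reset: what is moved stays moved. The work goes in short steps, Python scripts to look and compute and a shell command to move; the robot and the scene stay as the last step left them, time stands still between calls to the robot, and variables do not carry over. Pictures are saved under pics/ and viewed, about 8 in all and at most 12, crops included, and the job is handed in when it is done.

```bash
mkdir -p pics; ls; cat > h.py <<'E'
import numpy as np, cv2
from workcell import observe, camera
def cloud(c):
    d=c["depth"]; K=c["camera_matrix"]; v,u=np.mgrid[:480,:640]
    P=np.stack([(u-K[0,2])/K[0,0]*d,(v-K[1,2])/K[1,1]*d,d],-1)
    W=(P-c["t"])@c["R"]; W[d==0]=np.nan
    return W
E
python3 - <<'E'
from h import *
s=observe(); print({k:np.round(v,3) for k,v in s.items()})
for n in("top","side"):
    c=camera(n); cv2.imwrite(f"pics/{n}0.png",c["frame"]); np.savez(f"{n}0.npz",**c)
    print(n,c["camera_matrix"].tolist(),np.round(c["R"],3).tolist(),c["t"])
E
```

```text
pics
{'time_s': np.float64(0.0), 'joints': array([ 1.233,  0.309,  1.635, -0.   ,  1.2  , -0.07 ]), 'dq': array([-0.001, -0.   , -0.001, -0.001,  0.   ,  0.001]), 'joint_efforts': array([ 0.0000e+00, -4.1527e+01, -2.7666e+01, -0.0000e+00,  1.0000e-02,
       -0.0000e+00]), 'ee_pos': array([0.165, 0.602, 0.23 ]), 'tool_rot': array([-0.   ,  0.133,  0.991, -0.001]), 'force': array([-0.791,  0.183,  0.115]), 'wrist_torque': array([-0.005, -0.069, -0.018]), 'gripper_width': np.float64(1.002)}
top [[470.4333219353047, 0.0, 327.6433900759233], [0.0, 470.4333219353047, 231.51622988928793], [0.0, 0.0, 1.0]] [[0.019, -1.0, -0.003], [-0.993, -0.019, -0.116], [0.116, 0.006, -0.993]] [0.05638833 0.59743565 1.2722169 ]
side [[445.382133982435, 0.0, 324.21441765049934], [0.0, 445.382133982435, 239.7860063677713], [0.0, 0.0, 1.0]] [[-0.979, -0.202, -0.018], [-0.128, 0.685, -0.717], [0.157, -0.7, -0.697]] [0.56514678 0.11593114 1.09659158]
```

View pics/top0.png

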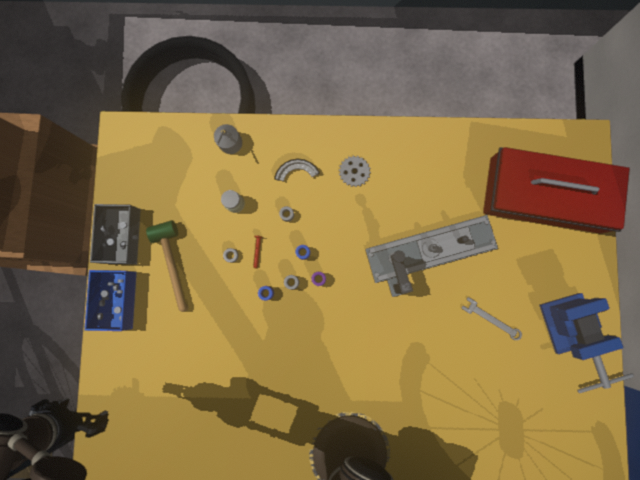

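View pics/side0.png

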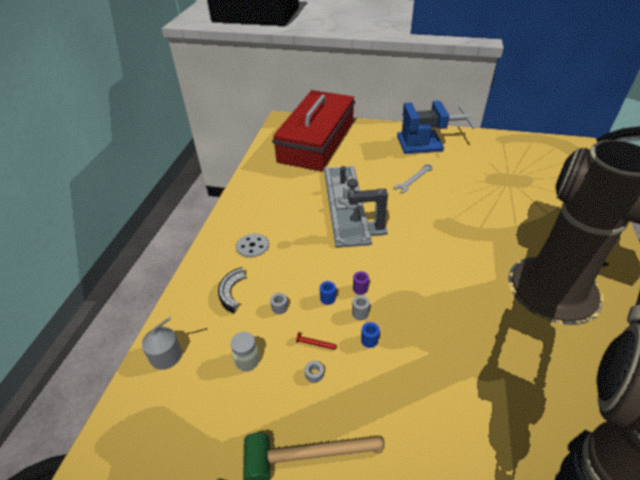

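Top view: the three grey spacers are at (287,214), (231,256) and (292,283). Blue look-alikes are at (303,252) and (265,293), and a purple one at (319,279). On the rig, the gauge is at about (400,270), the axle at (432,247) and the post at (463,239). I'll measure the heights next.

```bash
python3 - <<'E'
from h import *
c=dict(np.load("top0.npz")); W=cloud(c); s=dict(np.load("side0.npz")); S=cloud(s)
for n,C,pts in(("top",W,[(287,214),(231,256),(292,283)]),("side",S,[(279,302),(314,371),(361,307)])):
  for u,v in pts:
    p=C[v-20:v+21,u-20:u+21].reshape(-1,3); f=c["frame"] if n=="top" else s["frame"]
    col=f[v-20:v+21,u-20:u+21].reshape(-1,3).astype(int); grey=(col.max(1)-col.min(1)<40)
    p=p[(p[:,2]>.012)&grey]; zt=np.percentile(p[:,2],95); q=p[p[:,2]>zt-.005]
    print(n,(u,v),"top z",zt.round(4),"circle",np.round(cv2.minEnclosingCircle(q[:,:2].astype(np.float32))[0],4),"r",round(cv2.minEnclosingCircle(q[:,:2].astype(np.float32))[1],4),len(q))
# rig
for n,C,(a,b,d,e) in(("top",W,(350,205,510,300)),("side",S,(315,155,395,255))):
    p=C[b:e,a:d].reshape(-1,3)
    for lo,hi in((.009,.015),(.019,.026),(.029,.037),(.06,.074),(.076,.09),(.108,.14),(.165,.185)):
        q=p[(p[:,2]>lo)&(p[:,2]<hi)]
        if len(q)>3:
            r=cv2.minAreaRect(q[:,:2].astype(np.float32)); print(n,lo,hi,len(q),np.round(q[:,:2].mean(0),4),"rect",np.round(r[0],4),np.round(r[1],4),round(r[2],2))
x=cv2.resize(c["frame"][195:305,215:345],None,fx=4,fy=4,interpolation=2)
y=cv2.resize(s["frame"][150:260,310:400],None,fx=4,fy=4,interpolation=2)
h=np.hstack([x[:440],y[:440,:270]]); cv2.imwrite("pics/c1.png",h)
E
```

```text
top (287, 214) top z 0.0398 circle [0.6463 0.1851] r 0.0187 56
top (231, 256) top z 0.0273 circle [0.5271 0.339 ] r 0.0191 68
top (292, 283) top z 0.0504 circle [0.4633 0.1459] r 0.0397 54
side (279, 302) top z 0.0361 circle [0.647  0.1918] r 0.02 121
side (314, 371) top z 0.0256 circle [0.5274 0.3435] r 0.0198 171
side (361, 307) top z 0.0472 circle [0.4382 0.1934] r 0.0492 138
top 0.009 0.015 1562 [ 0.5491 -0.2092] rect [ 0.5506 -0.218 ] [0.432  0.2657] 89.84
top 0.019 0.026 1447 [ 0.5659 -0.2502] rect [ 0.556 -0.257] [0.143  0.4067] 21.32
top 0.029 0.037 218 [ 0.5642 -0.2391] rect [ 0.5739 -0.2566] [0.0913 0.3827] 33.49
top 0.06 0.074 68 [ 0.5782 -0.2706] rect [ 0.5633 -0.2589] [0.0519 0.3753] 35.38
top 0.076 0.09 73 [ 0.5983 -0.3184] rect [ 0.5582 -0.2559] [0.0447 0.3673] 36.46
top 0.108 0.14 436 [ 0.4959 -0.1548] rect [ 0.5536 -0.2627] [0.1033 0.3632] 26.65
top 0.165 0.185 115 [ 0.5226 -0.1088] rect [ 0.5226 -0.1089] [0.0271 0.0277] 19.18
side 0.009 0.015 1234 [ 0.5337 -0.1553] rect [ 0.5567 -0.2561] [0.1535 0.4339] 21.15
side 0.019 0.026 615 [ 0.5679 -0.2261] rect [ 0.5602 -0.2522] [0.1395 0.4137] 21.9
side 0.029 0.037 125 [ 0.5673 -0.2425] rect [ 0.5675 -0.2516] [0.0677 0.3768] 36.07
side 0.06 0.074 101 [ 0.5214 -0.2003] rect [ 0.5584 -0.241 ] [0.0479 0.349 ] 38.82
side 0.076 0.09 66 [ 0.4864 -0.1705] rect [ 0.5144 -0.2048] [0.0239 0.2396] 38.59
side 0.108 0.14 509 [ 0.4789 -0.1124] rect [ 0.4829 -0.1168] [0.1032 0.0325] 17.11
side 0.165 0.185 92 [ 0.5226 -0.1034] rect [ 0.5241 -0.1061] [0.0279 0.0308] 42.88
```

View pics/c1.png

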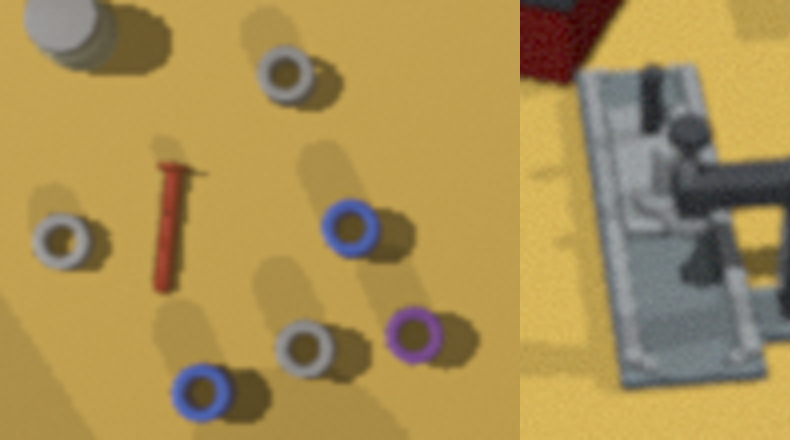

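The tall sleeve is top (292,283) / side (361,307): it is the only grey one at about 48 mm, against about 38 and 26 mm for the others. Blue and purple ones stand beside it. The crop confirms the grey colour. Next I'll fit its centre and the rig axes more tightly.

```bash
cat >> h.py <<'E'
def go(goal,yaw,s=None):
    """shift in tool axes to world goal and turn about tool z so that tool y points at world yaw deg"""
    from scipy.spatial.transform import Rotation as Ro
    s=s or observe(); q=np.array(s["tool_rot"]); R=Ro.from_quat(q,scalar_first=True)
    d=R.inv().apply(np.array(goal)-s["ee_pos"])
    y=np.radians(yaw); Y=np.array([np.cos(y),np.sin(y),0]); Z=np.array([0,0,-1.]); X=np.cross(Y,Z)
    G=Ro.from_matrix(np.c_[X,Y,Z]); return np.round(d,4),np.round((R.inv()*G).as_rotvec(degrees=True),2)
E
python3 - <<'E'
from h import *
from scipy.optimize import least_squares
c=dict(np.load("top0.npz")); W=cloud(c); s=dict(np.load("side0.npz")); S=cloud(s)
def blob(C,u,v,h,lo,hi,col=None):
    p=C[v-h:v+h+1,u-h:u+h+1].reshape(-1,3); m=(p[:,2]>lo)&(p[:,2]<hi)
    if col is not None: f=col[v-h:v+h+1,u-h:u+h+1].reshape(-1,3).astype(int); m&=(f.max(1)-f.min(1)<40)
    return p[m]
for n,C,f,u,v in(("top",W,c["frame"],292,283),("side",S,s["frame"],361,300)):
    q=blob(C,u,v,13,.040,.055,f); k=cv2.minEnclosingCircle(q[:,:2].astype(np.float32)); print(n,"tall",np.round(k,4) if 0 else k,q.mean(0),len(q))
q=blob(W,463,239,14,.07,.1);print("post",q.mean(0),len(q),(q[:,:2].min(0)+q[:,:2].max(0))/2)
q=blob(W,433,245,14,.062,.08);print("shaft",q.mean(0),len(q))
q=blob(W,433,248,18,.029,.04);print("shoulder",q.mean(0),len(q),cv2.minEnclosingCircle(q[:,:2].astype(np.float32)))
q=blob(S,351,184,12,.165,.19);print("button side",q.mean(0),len(q))
q=blob(S,343,172,12,.07,.1);print("post side",q.mean(0),len(q))
# plate: height 8..15 points in convex region -> rect
p=W[200:300,355:505].reshape(-1,3);q=p[(p[:,2]>.008)&(p[:,2]<.03)&(p[:,1]>-.46)&(p[:,1]<-.05)&(p[:,0]>.44)&(p[:,0]<.69)]
r=cv2.minAreaRect(q[:,:2].astype(np.float32));print(r)
print(go([0.46,0.146,.12],18))
E
```

```text
top tall ((0.4555917978286743, 0.1655421257019043), 0.019445687532424927) [0.45538596 0.16559712 0.04593385] 105
side tall ((0.4554040729999542, 0.1694256067276001), 0.020266659557819366) [0.45646249 0.17130496 0.04466798] 147
post [ 0.57918783 -0.29866867  0.08057982] 39 [ 0.58050889 -0.30014362]
shaft [ 0.55552713 -0.21780224  0.06757326] 32
shoulder [ 0.55576004 -0.21903937  0.03326418] 191 ((0.566115140914917, -0.22823584079742432), 0.04664174094796181)
button side [ 0.52256925 -0.10340253  0.17291945] 92
post side [ 0.58026007 -0.29307692  0.07814909] 27
((0.5651937127113342, -0.24045182764530182), (0.3789269030094147, 0.24863074719905853), 89.95625305175781)
(array([-0.405 , -0.3615,  0.1109]), array([-1.100e-01,  5.000e-02,  5.666e+01]))
```

```bash
python3 -c "
from h import *
print(go([.4555,.167,.14],17))"
```

```text
(array([-0.3951, -0.3425,  0.0908]), array([-1.100e-01,  5.000e-02,  5.766e+01]))
```

```bash
python3 -m creep '[[0,-0.05,-0.04,0,0,0,9],[0,-0.095,-0.08,0.01,0,0,18],[0,-0.14,-0.12,0.02,0,0,27],[0,-0.185,-0.16,0.03,0,0,36],[0,-0.23,-0.20,0.04,0,0,45],[0,-0.28,-0.24,0.06,0,0,54],[0,-0.325,-0.28,0.07,0,0,57.7],[0,-0.365,-0.315,0.08,0,0,57.7],[0,-0.395,-0.3425,0.09,0,0,57.7],[0,-0.395,-0.3425,0.09,0,0,57.7],[0,-0.395,-0.3425,0.09,0,0,57.7],[0,-0.395,-0.3425,0.09,0,0,57.7]]' 30
python3 - <<'E'
from h import *
print(observe()["ee_pos"],go([.4555,.167,.018],17))
c=camera("wrist"); cv2.imwrite("pics/w1.png",c["frame"]); np.savez("w1.npz",**c)
K=c["camera_matrix"];print(K,c["R"].round(3),c["t"])
# fit the sleeve top rim
d=c["depth"];v,u=np.mgrid[:480,:640];x=(u-K[0,2])/K[0,0];y=(v-K[1,2])/K[1,1];r=np.hypot(x,y)
k=np.tan(np.minimum(r,1.3))/np.maximum(r,1e-6);P=np.stack([x*k*d,y*k*d,d],-1);W=(P-c["t"])@c["R"]
f=c["frame"].astype(int);g=(f.max(2)-f.min(2)<40)&(d>0)
m=g&(W[...,2]>.041)&(W[...,2]<.051)&(np.hypot(W[...,0]-.4555,W[...,1]-.167)<.035)
q=W[m];print(len(q),q.mean(0),cv2.minEnclosingCircle(q[:,:2].astype(np.float32)))
E
```

```text
time_s: 1.6
ee_pos: [0.4552, 0.1689, 0.1414]
tool_rot: [-0.0, 0.595, 0.804, 0.0]
force: [-0.1, 0.8, -0.8]
gripper_width: 1.001
[0.45515887 0.16890086 0.14142945] (array([-0.002 , -0.0002,  0.1234]), array([ 0.  , -0.02,  0.04]))
[[371.64829954   0.         314.34920248]
 [  0.         371.64829954 235.34858066]
 [  0.           0.           1.        ]] [[ 0.956  0.293 -0.   ]
 [ 0.283 -0.922  0.266]
 [ 0.078 -0.254 -0.964]] [-0.48485504  0.0161697   0.2992681 ]
1809 [0.45760638 0.16916025 0.04566233] ((0.45809265971183777, 0.16825246810913086), 0.020091401413083076)
```

View pics/w1.png

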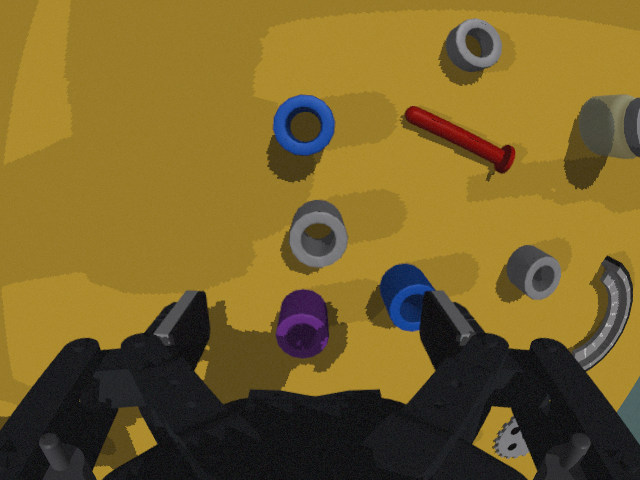

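The tall sleeve (wrist 319,235) sits between the fingers, with blue at (405,300), blue at (303,125) and purple at (302,323). There is about 17 mm of finger clearance. Descending.

```bash
python3 -m creep '[[0,-0.001,0.0015,0.05,0,0,0],[0,-0.001,0.0015,0.09,0,0,0],[0,-0.001,0.0015,0.115,0,0,0],[0,-0.001,0.0015,0.123,0,0,0],[0,-0.001,0.0015,0.123,0,0,0],[1,-0.001,0.0015,0.123,0,0,0],[1,-0.001,0.0015,0.123,0,0,0],[1,-0.001,0.0015,0.123,0,0,0],[1,-0.001,0.0015,0.123,0,0,0],[1,-0.001,0.0015,0.123,0,0,0],[1,-0.001,0.0015,0.123,0,0,0]]' 40
python3 -c "
from h import *
print(go([.555,-.217,.14],17))"
```

```text
time_s: 3.02
ee_pos: [0.4582, 0.1676, 0.0195]
tool_rot: [0.0, 0.595, 0.804, 0.001]
force: [-1.9, -0.2, 5.0]
gripper_width: 0.456
(array([-0.3961, -0.0193, -0.1205]), array([ 0.07, -0.  , -0.06]))
```

```bash
python3 -m creep '[[1,0,0,-0.02,0,0,0],[1,0,0,-0.06,0,0,0],[1,0,0,-0.11,0,0,0],[1,0,0,-0.16,0,0,0],[1,-0.02,0,-0.21,0,0,0],[1,-0.06,0,-0.235,0,0,0],[1,-0.1,-0.005,-0.235,0,0,0],[1,-0.14,-0.007,-0.235,0,0,0],[1,-0.18,-0.01,-0.235,0,0,0]]'
python3 -m creep '[[1,-0.05,-0.002,0,0,0,0],[1,-0.1,-0.004,0,0,0,0],[1,-0.15,-0.008,0,0,0,0],[1,-0.19,-0.01,0,0,0,0],[1,-0.216,-0.01,0,0,0,0],[1,-0.216,-0.01,0,0,0,0],[1,-0.216,-0.01,0.04,0,0,0],[1,-0.216,-0.01,0.08,0,0,0],[1,-0.216,-0.01,0.10,0,0,0],[1,-0.216,-0.01,0.10,0,0,0],[1,-0.216,-0.01,0.10,0,0,0]]'
python3 - <<'E'
from h import *
print(observe()["ee_pos"],go([.555,-.217,.14],17))
c=camera("wrist"); np.savez("w2.npz",**c); t=camera("top"); np.savez("t2.npz",**t)
s=camera("side"); np.savez("s2.npz",**s)
a=c["frame"]; b=cv2.resize(s["frame"][140:260,310:400],(360,480),interpolation=2)
im=np.hstack([a[:,120:560],b]); cv2.imwrite("pics/w2.png",im)
E
```

```text
time_s: 4.15
ee_pos: [0.4999, -0.0089, 0.2531]
tool_rot: [-0.0, 0.595, 0.804, -0.0]
force: [0.3, 1.0, -2.6]
gripper_width: 0.461
time_s: 5.52
ee_pos: [0.5551, -0.2174, 0.155]
tool_rot: [0.001, 0.595, 0.804, 0.0]
force: [0.6, 0.3, -2.1]
gripper_width: 0.458
[ 0.55514398 -0.21737198  0.15500913] (array([ 0.0004, -0.0001,  0.015 ]), array([ 0.13,  0.11, -0.01]))
```

View pics/w2.png

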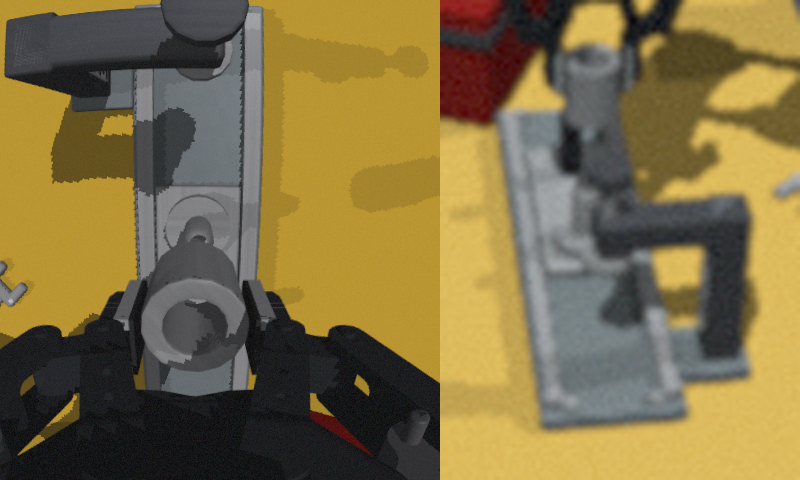

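The wrist view shows the sleeve upright in the fingers at (195,320), with the axle shoulder at (197,225) behind it. I'll fit both the shaft and the held sleeve in this one frame to get their relative offset.

```bash
cat >> h.py <<'E'
def wcloud(c):
    K=c["camera_matrix"];d=c["depth"];v,u=np.mgrid[:480,:640];x=(u-K[0,2])/K[0,0];y=(v-K[1,2])/K[1,1];r=np.hypot(x,y)
    k=np.tan(np.minimum(r,1.3))/np.maximum(r,1e-6);W=(np.stack([x*k*d,y*k*d,d],-1)-c["t"])@c["R"]; W[d==0]=np.nan; return W
def circ(p,r,c0):
    from scipy.optimize import least_squares
    s=least_squares(lambda c:np.hypot(*(p[:,:2]-c).T)-r,c0,loss="soft_l1",f_scale=.001); return s.x.round(4),np.abs(s.fun).mean().round(4),len(p)
E
python3 - <<'E'
from h import *
W=wcloud(dict(np.load("w2.npz"))).reshape(-1,3); e=np.array([.555,-.217])
near=lambda c,r:np.hypot(*(W[:,:2]-c).T)<r
z=W[:,2]
for lo,hi in((.036,.048),(.048,.062)): 
    print("shaft",lo,circ(W[near(e,.018)&(z>lo)&(z<hi)],.010,e))
q=W[near(e,.028)&(z>.029)&(z<.0355)]; print("shoulder edge",cv2.minEnclosingCircle(q[:,:2].astype(np.float32)),len(q),q[:,2].mean())
for lo,hi in((.14,.155),(.155,.175)): print("sleeve",lo,circ(W[near(e,.028)&(z>lo)&(z<hi)],.020,e))
q=W[near(e,.022)&(z>.175)&(z<.19)];print("top rim",q[:,2].mean(),len(q),cv2.minEnclosingCircle(q[:,:2].astype(np.float32)))
q=W[near([.5226,-.105],.03)&(z>.165)&(z<.185)];print("button",q.mean(0),len(q),cv2.minEnclosingCircle(q[:,:2].astype(np.float32)))
E
```

```text
shaft 0.036 (array([ 0.5582, -0.2175]), np.float64(0.0002), 92)
shaft 0.048 (array([ 0.5583, -0.2176]), np.float64(0.0002), 140)
shoulder edge ((0.5580934286117554, -0.21692430973052979), 0.02422352135181427) 2089 0.03298812341533591
sleeve 0.14 (array([ 0.5605, -0.2099]), np.float64(0.0037), 1411)
sleeve 0.155 (array([ 0.5528, -0.2092]), np.float64(0.0038), 3632)
top rim 0.18088269439757554 6934 ((0.5549630522727966, -0.2170339822769165), 0.022021649405360222)
button [ 0.52718261 -0.11419437  0.17449932] 3348 ((0.525351345539093, -0.10819151252508163), 0.014985186979174614)
```

```bash
python3 - <<'E'
from h import *
c=dict(np.load("w2.npz")); W=wcloud(c); g=c["frame"].mean(2); z=W[...,2]; e=np.array([.555,-.217])
r=np.hypot(W[...,0]-e[0],W[...,1]-e[1])
m=((g>75)&(r<.03)&(z>.176)&(z<.186)).astype(np.uint8)
m=cv2.morphologyEx(m,cv2.MORPH_OPEN,np.ones((3,3)))
q=W[m>0]; print(len(q),q[:,2].mean(),cv2.minEnclosingCircle(q[:,:2].astype(np.float32)))
# lower outer wall facing the camera
zs=(g>40)&(r<.03)&(r>.014)&(z>.138)&(z<.172); v=np.mgrid[:480,:640][0]
d=np.array(e)-(-c["R"].T@c["t"])[:2]; d/=np.linalg.norm(d)
side=((W[...,:2]-e)@d)<-.005; lat=abs((W[...,:2]-e)@np.array([-d[1],d[0]]))<.015
print(d,circ(W[zs&side&lat],.020,e))
h=np.array([.138,.15,.161,.172])
for a,b in zip(h,h[1:]): print(circ(W[zs&side&lat&(z>a)&(z<b)],.02,e))
E
```

```text
4402 0.18094497481653718 ((0.5527677536010742, -0.20912416279315948), 0.026391789317131042)
[ 0.29307786 -0.95608858] (array([ 0.5553, -0.2171]), np.float64(0.0002), 1844)
(array([ 0.5553, -0.2171]), np.float64(0.0002), 527)
(array([ 0.5553, -0.2171]), np.float64(0.0002), 585)
(array([ 0.5553, -0.2171]), np.float64(0.0002), 732)
```

```bash
python3 -m creep '[[1,-0.0012,0.0027,0,0,0,0],[1,-0.0012,0.0027,0.02,0,0,0],[1,-0.0012,0.0027,0.04,0,0,0],[1,-0.0012,0.0027,0.055,0,0,0],[1,-0.0012,0.0027,0.06,0,0,0],[1,-0.0012,0.0027,0.065,0,0,0],[1,-0.0012,0.0027,0.07,0,0,0],[1,-0.0012,0.0027,0.075,0,0,0],[1,-0.0012,0.0027,0.08,0,0,0],[1,-0.0012,0.0027,0.08,0,0,0]]'
```

```text
time_s: 6.92
ee_pos: [0.5567, -0.2175, 0.073]
tool_rot: [-0.0, 0.595, 0.804, 0.0]
force: [-0.2, -0.4, -1.7]
gripper_width: 0.458
```

It is over the shaft with no contact force. I'll continue down gently.

```bash
python3 -m creep '[[1,0,0,0.004,0,0,0],[1,0,0,0.008,0,0,0],[1,0,0,0.012,0,0,0],[1,0,0,0.015,0,0,0],[1,0,0,0.017,0,0,0],[1,0,0,0.019,0,0,0],[1,0,0,0.019,0,0,0],[1,0,0,0.019,0,0,0]]'
```

```text
time_s: 7.92
ee_pos: [0.5567, -0.2176, 0.0543]
tool_rot: [-0.0, 0.595, 0.804, -0.0]
force: [0.5, 0.9, -2.5]
gripper_width: 0.459
```

```bash
python3 -m creep '[[1,0,0,0.0007,0,0,0],[1,0,0,0.0014,0,0,0],[1,0,0,0.0014,0,0,0],[1,0,0,0.0014,0,0,0]]'; python3 -m creep '[[1,0,0,0.0006,0,0,0],[1,0,0,0.0006,0,0,0],[1,0,0,0.0006,0,0,0]]'
```

```text
time_s: 8.43
ee_pos: [0.5567, -0.2176, 0.0529]
tool_rot: [-0.0, 0.595, 0.804, -0.0]
force: [-0.1, 0.1, -2.6]
gripper_width: 0.458
time_s: 8.8
ee_pos: [0.5568, -0.2176, 0.0526]
tool_rot: [0.0, 0.595, 0.804, 0.0]
force: [-1.2, 1.0, 1.6]
gripper_width: 0.457
```

```bash
python3 -m creep '[[1,0,0,0.0006,0,0,0],[1,0,0,0.0006,0,0,0],[1,0,0,0.0006,0,0,0]]'
```

```text
time_s: 9.18
ee_pos: [0.5568, -0.2176, 0.0526]
tool_rot: [-0.0, 0.595, 0.804, -0.0]
force: [-3.6, 0.7, 5.9]
gripper_width: 0.458
```

Contact is about 8 N at the predicted seat height (0.0526 against 0.053), so it is seated. Releasing and rising.

```bash
python3 -m creep '[[0.8,0,0,0,0,0,0],[0.4,0,0,0,0,0,0],[0.1,0,0,0,0,0,0],[0,0,0,0,0,0,0],[0,0,0,0,0,0,0],[0,0,0,-0.02,0,0,0],[0,0,0,-0.06,0,0,0],[0,0,0,-0.10,0,0,0],[0,0,0,-0.14,0,0,0],[0,0,0,-0.15,0,0,0],[0,0,0,-0.15,0,0,0]]'
python3 - <<'E'
from h import *
s=observe();print(s["joints"].round(2) if hasattr(s["joints"],"round") else s["joints"])
c=camera("wrist"); np.savez("w3.npz",**c); cv2.imwrite("pics/w3.png",c["frame"])
W=wcloud(c); g=c["frame"].mean(2); z=W[...,2]; e=np.array([.558,-.2175])
r=np.hypot(W[...,0]-e[0],W[...,1]-e[1])
q=W[(r<.024)&(z>.072)&(z<.085)]; print("sleeve top",np.median(q[:,2]),cv2.minEnclosingCircle(q[:,:2].astype(np.float32)),len(q))
C=-c["R"].T@c["t"];print("cam",C)
t=cloud(dict(np.load("top0.npz"))).reshape(-1,3); b=t[(t[:,2]>.08)&(t[:,2]<.4)&(t[:,1]<-.34)&(t[:,0]>.4)]; print("tall stuff beyond rig: ymax",b[:,1].max(), b[b[:,1].argmax()], "zmax",b[:,2].max())
E
```

```text
time_s: 10.55
ee_pos: [0.5571, -0.2178, 0.2029]
tool_rot: [0.001, 0.595, 0.804, 0.0]
force: [0.2, 0.6, 0.5]
gripper_width: 1.001
[-0.45  0.28  1.73  0.    1.13 -0.74]
sleeve top 0.07875810329973258 ((0.5571293830871582, -0.2172650843858719), 0.02043275721371174) 1537
cam [ 0.53746324 -0.15325251  0.34543299]
tall stuff beyond rig: ymax -0.3673322006279719 [ 0.6583656  -0.3673322   0.09138572] zmax 0.15192249112726003
```

View pics/w3.png

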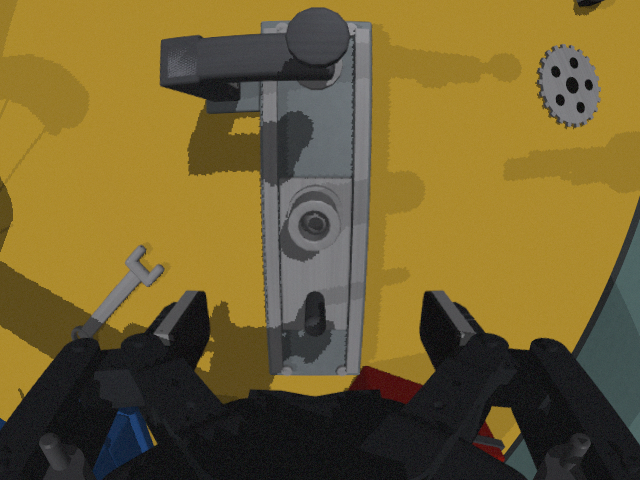

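The sleeve top is at 0.0788 (0.079 expected), so it is fully home; seen at (315,223), post at (315,312). The wrist camera hangs on the gauge side, so I'll give the tool a half turn before gripping the post.

```bash
python3 -m creep '[[0,-0.02,0,0,0,0,10],[0,-0.04,0,0,0,0,20],[0,-0.06,0,0,0,0,30],[0,-0.085,0.001,0,0,0,40],[0,-0.085,0.001,0,0,0,50],[0,-0.085,0.001,0,0,0,60],[0,-0.085,0.001,0,0,0,70],[0,-0.085,0.001,0,0,0,80],[0,-0.085,0.001,0,0,0,90],[0,-0.085,0.001,0,0,0,90],[0,-0.085,0.001,0,0,0,90]]'
python3 -m creep '[[0.3,0,0,0,0,0,10],[0.3,0,0,0,0,0,20],[0.3,0,0,0,0,0,30],[0.3,0,0,0,0,0,40],[0.3,0,0,0,0,0,50],[0.3,0,0,0,0,0,60],[0.3,0,0,0,0,0,70],[0.3,0,0,0,0,0,80],[0.3,0,0,0,0,0,90],[0.3,0,0,0,0,0,90],[0.3,0,0,0,0,0,90]]'
python3 - <<'E'
from h import *
s=observe();print(np.round(s["joints"],2),go([.5825,-.299,.05],197))
t=camera("top");W=cloud(t)
E
```

```text
time_s: 11.98
ee_pos: [0.5817, -0.2982, 0.2001]
tool_rot: [-0.001, 0.989, 0.149, -0.001]
force: [0.6, -0.6, 0.4]
gripper_width: 1.0
time_s: 13.35
ee_pos: [0.5823, -0.2985, 0.2014]
tool_rot: [0.0, 0.805, -0.594, -0.0]
force: [-0.6, -0.5, 0.2]
gripper_width: 0.7
[-0.54  0.39  1.58 -0.    1.17  2.3 ] (array([ 6.000e-04, -1.000e-04,  1.514e-01]), array([0.02, 0.02, 0.14]))
```

```bash
python3 -m creep '[[0.3,0,0,0.05,0,0,0],[0.3,0,0,0.1,0,0,0],[0.3,0,0,0.135,0,0,0],[0.3,0,0,0.15,0,0,0],[0.3,0,0,0.15,0,0,0],[1,0,0,0.15,0,0,0],[1,0,0,0.15,0,0,0],[1,0,0,0.15,0,0,0],[1,0,0,0.15,0,0,0],[1,0,0,0.15,0,0,0]]' 25
```

```text
time_s: 14.65
ee_pos: [0.5828, -0.2997, 0.0538]
tool_rot: [0.001, 0.804, -0.595, 0.001]
force: [-3.4, -0.0, 6.1]
gripper_width: 0.202
```

Post gripped (opening about 17 mm). Sliding along rig +y, which is tool −x.

```bash
python3 -m creep '[[1,-0.006,0,0,0,0,0],[1,-0.015,0,0,0,0,0],[1,-0.027,0,0,0,0,0],[1,-0.04,0,0,0,0,0],[1,-0.053,0,0,0,0,0],[1,-0.066,0,0,0,0,0],[1,-0.079,0,0,0,0,0],[1,-0.090,0,0,0,0,0],[1,-0.098,0,0,0,0,0],[1,-0.104,0,0,0,0,0],[1,-0.108,0,0,0,0,0],[1,-0.108,0,0,0,0,0]]'; python3 -m creep '[[1,-0.002,0,0,0,0,0],[1,-0.004,0,0,0,0,0],[1,-0.005,0,0,0,0,0],[1,-0.005,0,0,0,0,0]]'
```

```text
time_s: 16.15
ee_pos: [0.5518, -0.1964, 0.0538]
tool_rot: [0.0, 0.804, -0.595, 0.002]
force: [-3.0, -1.5, 6.4]
gripper_width: 0.198
time_s: 16.65
ee_pos: [0.5505, -0.1922, 0.0538]
tool_rot: [0.001, 0.804, -0.595, 0.002]
force: [-2.5, -3.8, 7.4]
gripper_width: 0.196
```

```bash
python3 -m creep '[[1,-0.001,0,0,0,0,0],[1,-0.002,0,0,0,0,0],[1,-0.002,0,0,0,0,0]]';python3 -m creep '[[1,-0.001,0,0,0,0,0],[1,-0.002,0,0,0,0,0],[1,-0.002,0,0,0,0,0]]'
```

```text
time_s: 17.02
ee_pos: [0.55, -0.1903, 0.0538]
tool_rot: [0.001, 0.804, -0.595, 0.002]
force: [-2.7, -3.6, 6.6]
gripper_width: 0.196
time_s: 17.4
ee_pos: [0.5499, -0.19, 0.0538]
tool_rot: [0.001, 0.804, -0.594, 0.003]
force: [-2.1, -9.2, 4.7]
gripper_width: 0.201
```

The slide is at its stop (force rose to 9 N with no further motion). One more nudge, then open and rise.

```bash
python3 -m creep '[[1,-0.001,0,0,0,0,0],[1,-0.001,0,0,0,0,0],[0.7,-0.001,0,0,0,0,0],[0.3,-0.001,0,0,0,0,0],[0.3,-0.001,0,0,0,0,0],[0.3,0,0,-0.03,0,0,0],[0.3,0,0,-0.07,0,0,0],[0.3,0,0,-0.11,0,0,0],[0.3,0,0,-0.15,0,0,0],[0.3,0,0,-0.18,0,0,0],[1,0,0,-0.18,0,0,0],[1,0,0,-0.18,0,0,0]]'
python3 - <<'E'
from h import *
s=camera("side"); t=camera("top")
S=cloud(s).reshape(-1,3);T=cloud(t).reshape(-1,3)
for n,W in(("side",S),("top",T)):
    for nm,c,lo,hi,r in(("button",(.524,-.107),.165,.185,.025),("post",(.55,-.190),.07,.095,.02)):
        q=W[(np.hypot(*(W[:,:2]-c).T)<r)&(W[:,2]>lo)&(W[:,2]<hi)]; print(n,nm,q.mean(0) if len(q) else 0,len(q))
cv2.imwrite("pics/s4.png",np.hstack([cv2.resize(s["frame"][140:260,310:400],(405,540),interpolation=2),cv2.resize(t["frame"][200:300,355:430],(395,540),interpolation=2)]))
print(go([.5252,-.1078,.20],197))
E
```

```text
time_s: 18.9
ee_pos: [0.5476, -0.1861, 0.2304]
tool_rot: [0.0, 0.804, -0.595, -0.001]
force: [0.3, 0.4, -0.4]
gripper_width: 0.282
side button [ 0.5224754  -0.10325976  0.17275921] 94
side post [ 0.5492061  -0.18462321  0.07855808] 20
top button [ 0.52263294 -0.10876029  0.174781  ] 115
top post [ 0.5466001  -0.18942116  0.08093493] 38
(array([-0.0811, -0.002 ,  0.0297]), array([ 0.17,  0.15, -0.04]))
```

View pics/s4.png

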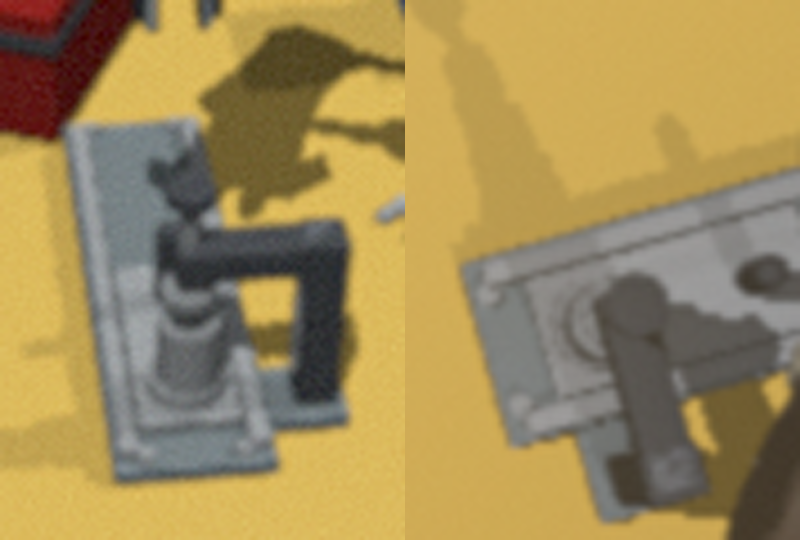

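The side view shows the sleeve under the foot (left crop, 190,350). The post-to-button distance is 84–86 mm in both views, so the slide is at its stop. Moving the shut fingers over the button.

```bash
python3 -m creep '[[1,-0.03,-0.001,0,0,0,0],[1,-0.06,-0.0015,0,0,0,0],[1,-0.0805,-0.002,0,0,0,0],[1,-0.0805,-0.002,0.02,0,0,0],[1,-0.0805,-0.002,0.04,0,0,0],[1,-0.0805,-0.002,0.045,0,0,0],[1,-0.0805,-0.002,0.045,0,0,0],[1,-0.0805,-0.002,0.045,0,0,0]]'
```

```text
time_s: 20.0
ee_pos: [0.5275, -0.1094, 0.1875]
tool_rot: [-0.0, 0.804, -0.595, 0.001]
force: [0.2, 0.1, 0.7]
gripper_width: -0.001
```

```bash
python3 -m creep '[[1,0,0.001,0.008,0,0,0],[1,0,0.001,0.012,0,0,0],[1,0,0.001,0.015,0,0,0],[1,0,0.001,0.018,0,0,0],[1,0,0.001,0.021,0,0,0],[1,0,0.001,0.024,0,0,0],[1,0,0.001,0.026,0,0,0],[1,0,0.001,0.026,0,0,0]]'; python3 -m creep '[[1,0,0,0.001,0,0,0],[1,0,0,0.001,0,0,0]]'
```

```text
time_s: 21.0
ee_pos: [0.5257, -0.1094, 0.1607]
tool_rot: [0.0, 0.804, -0.595, -0.0]
force: [-2.3, 0.8, 5.6]
gripper_width: -0.002
time_s: 21.25
ee_pos: [0.5257, -0.1094, 0.1599]
tool_rot: [0.0, 0.804, -0.595, -0.0]
force: [-2.5, 0.7, 5.7]
gripper_width: -0.0
```

```bash
python3 -m creep '[[1,0,0,0.0007,0,0,0],[1,0,0,0.0007,0,0,0]]';python3 -m creep '[[1,0,0,0.0007,0,0,0],[1,0,0,0.0007,0,0,0]]'; python3 -m creep '[[1,0,0,0.0005,0,0,0],[1,0,0,0.0005,0,0,0]]'
```

```text
time_s: 21.5
ee_pos: [0.5257, -0.1094, 0.1592]
tool_rot: [0.0, 0.804, -0.595, -0.0]
force: [-3.0, 1.1, 6.4]
gripper_width: -0.005
time_s: 21.75
ee_pos: [0.5257, -0.1095, 0.159]
tool_rot: [0.0, 0.804, -0.595, -0.0]
force: [-2.8, 0.6, 8.5]
gripper_width: 0.001
time_s: 22.0
ee_pos: [0.5258, -0.1095, 0.159]
tool_rot: [0.0, 0.804, -0.595, -0.0]
force: [-4.6, 0.9, 10.2]
gripper_width: 0.003
```

The foot bears on the spacer at 0.159 (16 mm of travel; force is rising while position holds). Holding about 1.2 s, then easing up.

```bash
python3 -m creep '[[1,0,0,0.0005,0,0,0],[1,0,0,0.0005,0,0,0],[1,0,0,0.0005,0,0,0],[1,0,0,0.0005,0,0,0],[1,0,0,0.0005,0,0,0],[1,0,0,0.0005,0,0,0],[1,0,0,0.0005,0,0,0],[1,0,0,0.0005,0,0,0],[1,0,0,0.0005,0,0,0],[1,0,0,0.0005,0,0,0]]'; python3 -m creep '[[1,0,0,-0.004,0,0,0],[1,0,0,-0.008,0,0,0],[1,0,0,-0.012,0,0,0],[1,0,0,-0.016,0,0,0],[1,0,0,-0.022,0,0,0],[1,0,0,-0.04,0,0,0],[1,0,0,-0.08,0,0,0],[1,0.04,0,-0.12,0,0,0],[1,0.08,0,-0.14,0,0,0],[1,0.12,0,-0.14,0,0,0],[1,0.12,0,-0.14,0,0,0],[1,0.12,0,-0.14,0,0,0]]'
python3 - <<'E'
from h import *
s=camera("side"); t=camera("top")
for n,W in(("side",cloud(s).reshape(-1,3)),("top",cloud(t).reshape(-1,3))):
    for nm,c,lo,hi,r in(("button",(.524,-.107),.15,.185,.025),("post",(.55,-.190),.07,.095,.02)):
        q=W[(np.hypot(*(W[:,:2]-c).T)<r)&(W[:,2]>lo)&(W[:,2]<hi)]; print(n,nm,q.mean(0) if len(q) else 0,len(q))
z=np.load("top0.npz")["frame"]; d=cv2.absdiff(z,t["frame"]).max(2); print("changed px in bystander area",(d[110:320,90:350]>60).sum())
cv2.imwrite("pics/f5.png",np.hstack([cv2.resize(s["frame"][140:260,310:400],(360,480),interpolation=2),cv2.resize(t["frame"][110:320,150:342],(440,480),interpolation=2)]))
E
```

```text
time_s: 23.25
ee_pos: [0.5258, -0.1095, 0.159]
tool_rot: [0.0, 0.804, -0.595, -0.0]
force: [-5.7, -0.0, 12.4]
gripper_width: -0.003
time_s: 24.75
ee_pos: [0.5606, -0.2237, 0.2972]
tool_rot: [-0.0, 0.804, -0.595, -0.0]
force: [0.3, 0.3, 0.1]
gripper_width: 0.001
side button [ 0.52255278 -0.1029025   0.171193  ] 104
side post [ 0.54929667 -0.18348055  0.07832066] 22
top button [ 0.52255979 -0.10873321  0.17490216] 114
top post [ 0.54660512 -0.18924062  0.08098495] 37
changed px in bystander area 286
```

View pics/f5.png

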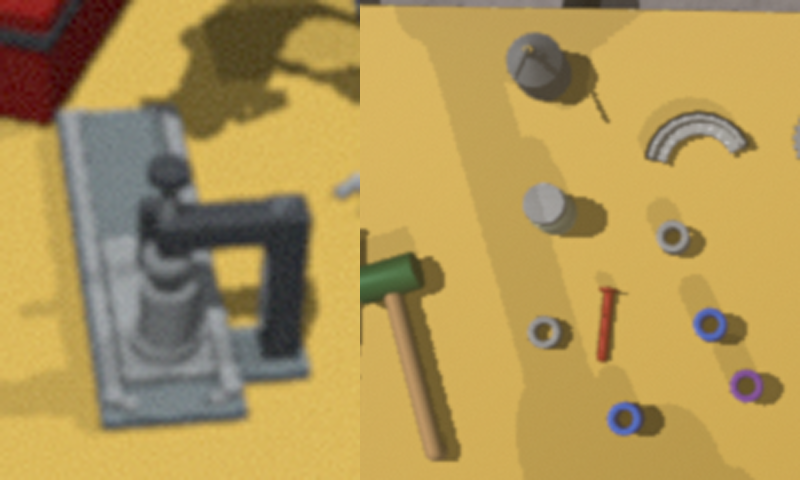

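The final view shows the gauge back up (button at 0.175), the sleeve seated under the foot, the slide at its stop and the other things where they were. Handing in.

```bash
python3 -c "
from workcell import finish_job
print(finish_job())"
```

```text
the job is handed in; nothing more can be done
None
```

The job is done and handed in at about 25 s on the robot's clock. No check failed or disagreed, but no verdict is reported.

- **Sleeve:** I lowered the tall grey sleeve over the axle in the gripper until it touched the shoulder at about 8 N, then let go. Its top measured 78.8 mm above the counter, against 79 mm expected.
- **Slide:** I gripped the post and moved the slide until it stopped moving, with the force at about 9 N. The post then stood 84–86 mm from the gauge axis, against 85 mm nominal, in both camera views.
- **Gauge:** I pressed the button with shut fingers until the foot met the spacer at about 16 mm of travel. I held it there for about 1.5 s at 10–12 N, then eased off. The button measured back at 175 mm in the top view (171 mm in the coarser side view).
- **Other things:** The spacers, hitch pin, brake shoe, jar and mallet looked unmoved in the last picture. A before-and-after image comparison showed only 286 changed pixels in that area, which I put down to the removed sleeve and shadows. I did not measure the spanner or sprocket separately.

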